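Knock a jammed hub bolt out of a bottle

TASK

A hub bolt is jammed in the neck of the clear bottle on the grey mat, with a slim pin loose behind it. Hold the bottle tipped neck-down at the steel parts tray and knock its rim on the tray's edge until the bolt and the pin have both dropped into the tray, then lay the empty bottle down on its side on the mat again. Leave the other things on the bench where they are.

Things in the scene. Friction and masses are not known exactly. Their poses are not given: they have to be found in the camera images.
- bottle_center (a point): Clear plastic square bottle, uncapped, 160 mm long, about 70 g, lying on a flat side on the grey mat: its centre, on its long axis, 28 mm above the mat. -x runs to the mouth, +x to the base, +z is up as it lies. From the mouth: round neck 0 to 30 mm, shoulder to 62 mm, then square body 56 x 56 mm. The soft neck grips the bolt: tipping alone, even steeply, does not free it.
- bottle_mouth (a point): Centre of the bottle's mouth, in the plane of the rim's face, 80 mm from its centre; same axes. Bore 30 mm; rim bead 52 mm across and 7 mm thick, so the rim's face is 11 mm broad; neck 42 mm outside. Each sharp knock of the rim on something hard shifts the bolt outward by 1 to 5 mm, faster knocks more, and some 9 mm frees it (friction varies).
- bolt_center (a point): Dark steel hub bolt, 72 mm long, about 190 g: mid-length on its axis. Hexagon head 26 mm across the flats and 24 mm long at its -x end, shank 14 mm thick. At the start it lies along the bottle with its head wedged in the neck, about 9 mm inside the mouth, and its shank pointing into the body.
- pin_center (a point): Bright round-ended aluminium dowel pin, 10 mm thick, 60 mm long, 14 g: its centre, axis along x. At the start it lies loose in the bottle's body behind the bolt.
- tray: Open sheet-steel parts tray, fixed to the bench: origin under its middle, at bench height. 150 mm along its x, 210 mm along its y, 45 mm high to the top of the rolled bead (8 mm thick) that runs all round its edge; floor 4 mm thick, inside about 138 x 198 mm.
- tray_edge (a point): Top of the tray's rolled bead at the middle of its +x side, the side away from the robot; axes as the tray.
- mat: Grey rubber mat fixed on the bench, 220 mm along x, 230 mm along y, 4 mm thick: origin under its middle. Mat and tray lie side by side, either one on the left.
- spray_can_center (a point): Standing spray can, 66 mm across, 188 mm tall: 90 mm above its base. To be left alone.
- oil_can_center (a point): Squat red oil can, 84 mm across, with a thin spout 150 mm high: 45 mm above its base. To be left alone.
- squeeze_bottle_center (a point): Standing white squeeze bottle, 62 mm across, 178 mm tall: 80 mm above its base. To be left alone.
- wrench_grip (a point): Open wrench 180 mm long lying between mat and tray, along x: a point on its handle. To be left alone.
- screwdriver_grip (a point): Screwdriver 200 mm long, lying on the bench: a point on its handle. To be left alone.
- tape_roll_center (a point): Roll of black tape lying flat, 96 mm across, 25 mm high: its middle. To be left alone.
- cup_center (a point): Open black plastic cup, 84 mm across, 85 mm high: 42 mm above its base. To be left alone.
There are look-alikes about, which are no part of the job. What is shaped like the part that bears bottle_center but brown or orange is not meant.

How it is judged:
By the outcome, as a careful person would: the job done as asked, in the order asked, and still so for the second after the job is handed in, with the robot touching nothing.
It also fails if it takes over 54 s, if anything falls off the work surface, if the arm or the gripper's body presses on something with over 40 N, if the wrist force passes 120 N, or if a joint passes its speed limit or range.

ROBOT

A 6-joint arm with a two-finger parallel gripper is mounted at the origin on the work surface. World frame = base frame: x ahead of the robot, y to its left, z up, the work surface at z = 0. Lengths are in mm, angles in degrees, forces in N, time in s.
With the tool pointing down it reaches from about 275 to 750 mm from the base axis. Payload 10.2 kg.
Tool frame: the origin (TCP) lies at the very end of the fingers, on their centre line; the grasp point (between the pads) lies 19 mm behind it; z points along the fingers, x is the direction in which the jaws open and shut, and the axes are right-handed (so a half turn about z gives the same grasp; the last joint's range is limited). The gripper opens to 88 mm and grips with 3 to 60 N. Pads are 18 mm wide; open, the fingers measure 123 mm over their backs; the gripper's body (75 mm by 187 mm) begins 45 mm behind the grasp point.
Start: joints at [-88.946, 17.928, 85.812, -0, 76.261, -12.8], TCP at [125.698, -509.736, 238.72] pointing down, gripper open.
Joint ranges: [-168.41, 168.41], [-55.51, 124.54], [10.69, 146.95], [-70.63, 250.63], [1, 178], [-165.06, 165.06]. Speed limits (degrees/s): [136.94, 136.94, 172.46, 180, 180, 180].

INTERFACE

Orientations are given as a 3x3 rotation matrix whose columns are the frame's x, y, z axes.
In Python, from station import ctrl, grab_frame, sign_off gives the robot as it stands.
- The arm moves only by the shell command python3 -m crank 'ROWS' [FORCE]. ROWS is JSON, a list that holds one entry, the list of rows, each a list of 7 numbers: the shift along the tool's x, y, z in cm, then the turn, a rotation vector about the tool's x, y, z in rad, then the closure, from 0 (fully open) to 1 (shut). A call has 1 to 20 rows; each row is the pose to reach, as a shift and turn from the pose commanded when the call began, along the tool's axes at that moment; what a row does not reach only later rows make up. A row lasts 1/12 s, in which the tool goes at most 41.7 mm and 7.16 degrees, less where a joint would pass 70% of its speed; a pose out of reach is approached as far as the arm can. A call with a gripper value outside its range is refused whole. The fingers move at their own pace and stop on an object; FORCE is the grip in N (left out, the last holds). Time passes only in rows, so rows that repeat a pose let the fingers close. It gives the time, the measured TCP pose, the force and the opening at its end, in the units of the state.
- ctrl.get_obs(): the state, without advancing time (a new reading comes with each control period).
- grab_frame(name): name is "side" or "top" or "wrist"; returns a dict with "img" (420x560x3 uint8, blue, green, red), "fx", "fy", "cx", "cy" (pixels), "dist" ([k1, k2, p1, p2, k3] as OpenCV has them; the pictures are not rectified), "xyz" and "orientation" of the camera in the world; the wrist camera has in their place "mount" (4x4, takes a point from camera to tool coordinates, whose origin is the TCP and whose axes are the tool frame's). Camera axes: x right, y down, z forward; pixel columns grow to the right and rows downward; lengths in mm; the calibration is good to about 2 mm. A picture is of the moment at which its call begins: read the wrist's pose just before it. There is no depth.
- sign_off(): hands the job in, once; it reports no verdict.
The state is a dict: "time": time; "q": joint angles; "dq": joint speeds; "effort": joint torques, N m; "position": TCP position; "ee_rot": TCP orientation; "ft_force": force on the tool from outside, world axes, zero at the start; "moment": the same for the moment, N m; "grip_width": finger opening in mm.
Only numpy, scipy, OpenCV 4.12 (cv2) and the standard library are available. Lean on these libraries where they do the work, as an engineer would, in place of code of your own. Each camera call takes 0.05 s, during which the arm holds its last target. There are 200 camera calls.

## Working session

There is one attempt and no reset: what is moved stays moved. The work goes in short steps, Python scripts to look and compute and a shell command to move; the robot and the scene stay as the last step left them, time stands still between calls to the robot, and variables do not carry over. Pictures are saved under pics/ and viewed, about 8 in all and at most 12, crops included, and the job is handed in when it is done.

```bash
mkdir -p pics; ls
python3 - <<'E'
from station import ctrl, grab_frame
import cv2,numpy as np
o=ctrl.get_obs(); print(o)
for n in("top","side"):
    f=grab_frame(n); cv2.imwrite(f"pics/{n}0.png",f["img"]); print(n,{k:np.round(v,4).tolist() for k,v in f.items() if k!="img"})
E
```

```text
pics
{'time': 0.0, 'q': array([-8.89461946e+01,  1.79568767e+01,  8.58520220e+01, -1.79468687e-03,
        7.62612203e+01, -1.28006927e+01]), 'dq': array([-0.00484717, -0.0012788 , -0.05548852, -0.03291484,  0.08079663,
       -0.08398756]), 'effort': array([-5.15714873e-04, -4.02206218e+01, -2.52271485e+01,  6.94426289e-02,
        3.52569320e-02, -1.02750346e-04]), 'position': array([ 125.68386477, -509.48713916,  238.19705759]), 'ee_rot': array([[ 2.39464272e-01, -9.70905175e-01, -5.29292922e-05],
       [-9.70904435e-01, -2.39464156e-01,  1.22304031e-03],
       [-1.20013083e-03, -2.41485173e-04, -9.99999251e-01]]), 'ft_force': array([-0.56675444, -0.94943193,  0.4381937 ]), 'moment': array([-0.01232964, -0.00712984,  0.01013743]), 'grip_width': 87.90475261122413}
top {'fx': 534.8078, 'fy': 534.8078, 'cx': 280.2368, 'cy': 208.8385, 'dist': [-0.1549, 0.0, 0.0, 0.0, 0.0], 'xyz': [248.1498, -7.1168, 1840.809], 'orientation': [[-0.0132, -0.9897, 0.1429], [-0.9999, 0.0143, 0.0067], [-0.0087, -0.1428, -0.9897]]}
side {'fx': 507.721, 'fy': 507.721, 'cx': 277.9144, 'cy': 216.0028, 'dist': [0.049, 0.0, 0.0, 0.0, 0.0], 'xyz': [-104.8613, 837.0641, 996.3429], 'orientation': [[-0.7934, -0.4102, 0.4497], [-0.6086, 0.5198, -0.5995], [0.0122, -0.7494, -0.6621]]}
```

Run:
```python
import cv2,numpy as np
a=cv2.imread("pics/top0.png");b=cv2.imread("pics/side0.png")
cv2.imwrite("pics/top0b.png",cv2.resize(a,(800,600),interpolation=cv2.INTER_CUBIC))
cv2.imwrite("pics/side0b.png",cv2.resize(b,(800,600),interpolation=cv2.INTER_CUBIC))
```

```text
(no output)
```

View pics/top0b.png

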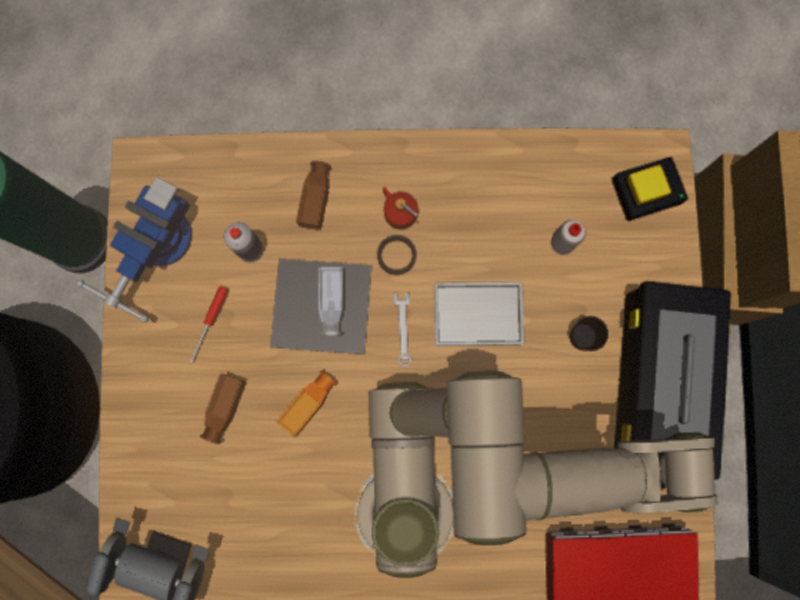

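View pics/side0b.png

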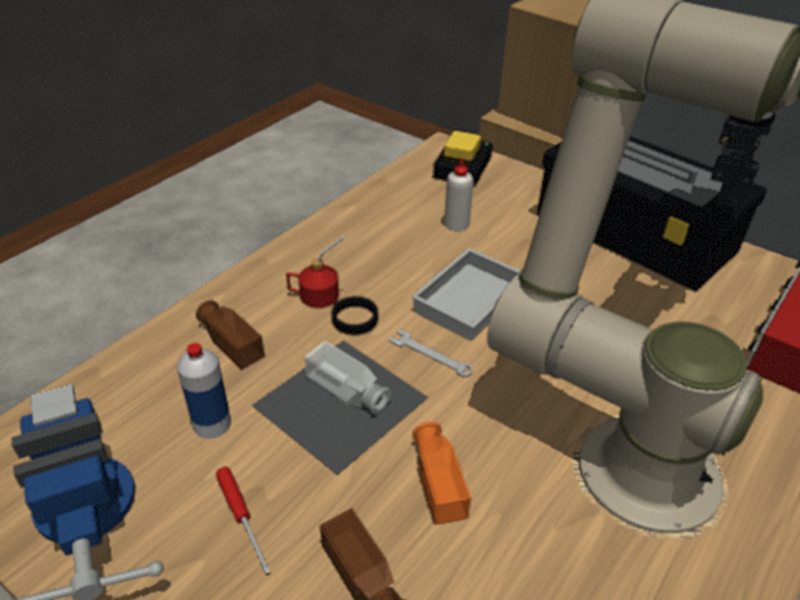

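The top view shows the clear bottle at (332,300) on the mat, with its mouth toward the robot at (333,333). The tray is at (479,314) and the wrench lies between them. The side view agrees: mouth at about (376,397), tray at about (470,290). I'll enlarge both to measure.

```bash
cat > h.py <<'E'
import cv2,numpy as np
from station import ctrl, grab_frame
def cam(f,o=None):
    K=np.array([[f["fx"],0,f["cx"]],[0,f["fy"],f["cy"]],[0,0,1.]])
    if "mount" in f:
        T=np.eye(4);T[:3,:3]=o["ee_rot"];T[:3,3]=o["position"];T=T@np.array(f["mount"]);return K,np.array(f["dist"]),T[:3,:3],T[:3,3]
    return K,np.array(f["dist"]),np.array(f["orientation"]),np.array(f["xyz"])
def ray(c,px):
    K,d,R,p=c;u=cv2.undistortPoints(np.array([[px]],float),K,d)[0,0];v=R@[u[0],u[1],1];return p,v/np.linalg.norm(v)
def atz(c,px,z):
    p,v=ray(c,px);return p+v*(z-p[2])/v[2]
def tri(rays):
    A=0;b=0
    for p,v in rays:
        M=np.eye(3)-np.outer(v,v);A=A+M;b=b+M@p
    x=np.linalg.solve(A,b);return x,[np.linalg.norm((np.eye(3)-np.outer(v,v))@(x-p)) for p,v in rays]
def proj(c,X):
    K,d,R,p=c;q=R.T@(np.array(X,float)-p);return cv2.projectPoints(q.reshape(1,1,3),np.zeros(3),np.zeros(3),K,d)[0].ravel()
def crop(img,x,y,w,h,s,name):
    cv2.imwrite(name,cv2.resize(img[y:y+h,x:x+w],None,fx=s,fy=s,interpolation=cv2.INTER_CUBIC))
E
python3 - <<'E'
from h import *
crop(cv2.imread("pics/top0.png"),185,170,190,90,4.2,"pics/t1.png")
crop(cv2.imread("pics/side0.png"),170,165,200,150,4,"pics/s1.png")
E
```

```text
(no output)
```

View pics/t1.png

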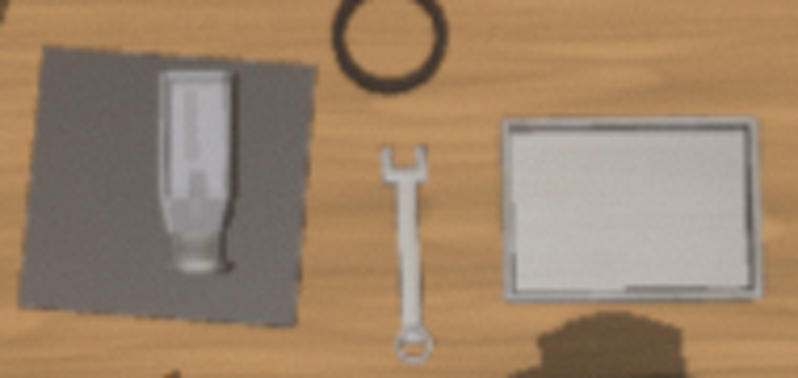

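View pics/s1.png

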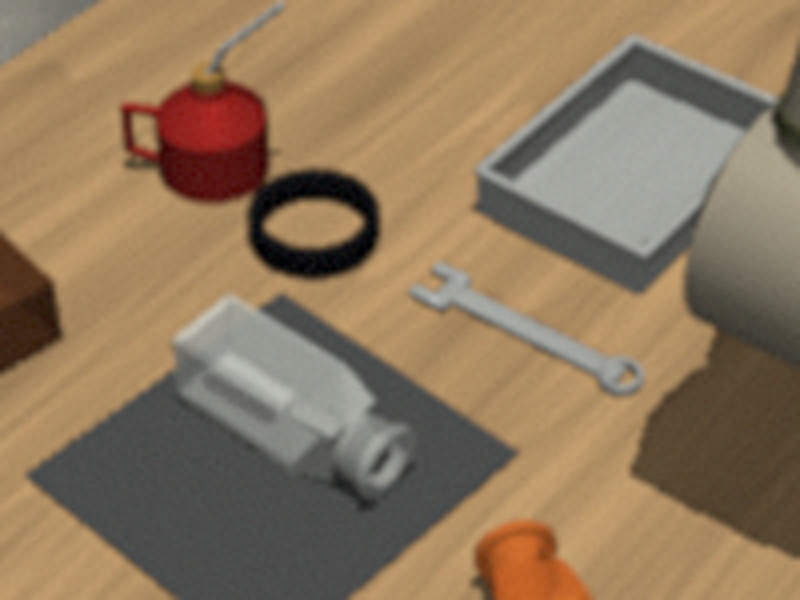

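Top crop: the base's upper corners are at (160,72) and (237,72), the rim at about (200,268), and the tray's outer corners at (503,118), (760,118), (503,299) and (762,299). Side crop: mouth centre at about (388,462), base's upper corners at (230,297) and (175,345), and tray corners at (480,172), (635,40) and (645,258).

Run:
```python
from h import *
np.set_printoptions(precision=1,suppress=True)
ct=cam(grab_frame("top"));cs=cam(grab_frame("side"))
T=lambda x,y:((x+.5)/4.2-.5+185,(y+.5)/4.2-.5+170)
S=lambda x,y:((x+.5)/4-.5+170,(y+.5)/4-.5+165)
for n,t,s in(("tray+x+y",(503,118),(480,172)),("tray+x-y",(760,118),(635,40)),("tray-x+y",(503,299),(645,258)),
 ("base -y",(237,72),(230,297)),("base +y",(160,72),(175,345))):
    print(n,tri([ray(ct,T(*t)),ray(cs,S(*s))]), atz(ct,T(*t),45 if 'tray' in n else 60))
print("tray-x-y",atz(ct,T(762,299),45))
print("mouth top rimtop",atz(ct,T(200,268),58),atz(ct,T(200,268),32),"side",atz(cs,S(388,462),32))
for p in((160,190),(234,190),(174,235),(227,235)):print(p,atz(ct,T(*p),60),atz(ct,T(*p),32))
for p in((44,47),(316,66),(20,306),(296,325)):print("mat",atz(ct,T(*p),4))
for p in((390,36),(408,250)):print("tape,wr",atz(ct,T(*p),10))
```

```text
tray+x+y (array([543.3, -78.9,  39.2]), [np.float64(2.432436659901916), np.float64(2.4324366599019216)]) [544.5 -77.6  45. ]
tray+x-y (array([ 543.1, -288.1,   35.3]), [np.float64(0.09058446341676535), np.float64(0.09058446341661036)]) [ 541.6 -286.5   45. ]
tray-x+y (array([397. , -75.3,  40.5]), [np.float64(1.039645113603731), np.float64(1.039645113603788)]) [397.5 -74.7  45. ]
base -y (array([585.5, 138.3,  51.9]), [np.float64(1.4520968141031296), np.float64(1.4520968141030959)]) [582.8 136.9  60. ]
base +y (array([582.9, 198.6,  57.1]), [np.float64(1.7028744878844584), np.float64(1.7028744878845172)]) [583.8 199.3  60. ]
tray-x-y [ 394.2 -283.    45. ]
mouth top rimtop [424.5 167.1  58. ] [427.1 169.6  32. ] side [424.6 174.   32. ]
(160, 190) [487.6 199.   60. ] [491.3 202.2  32. ]
(234, 190) [486.7 139.5  60. ] [490.5 141.8  32. ]
(174, 235) [451.1 187.7  60. ] [454.3 190.8  32. ]
(227, 235) [450.5 145.2  60. ] [453.7 147.6  32. ]
mat [617.2 303.5   4. ]
mat [597.4  75.5   4. ]
mat [400.2 321.4   4. ]
mat [382.   93.6   4. ]
tape,wr [620.7  13.5  10. ]
tape,wr [441.8   1.   10. ]
```

```bash
python3 -m crank '[[[0,0,-6,0,0,0,0],[0,0,-6,0,0,0,0],[-28,-27,-6,0,0,0.12,0],[-28,-27,-6,0,0,0.12,0],[-28,-27,-6,0,0,0.12,0],[-28,-27,-6,0,0,0.12,0],[-28,-27,-6,0,0,0.12,0],[-28,-27,-6,0,0,0.12,0],[-28,-27,-6,0,0,0.12,0],[-28,-27,-6,0,0,0.12,0],[-56.9,-53.1,-6,0,0,0.242,0],[-56.9,-53.1,-6,0,0,0.242,0],[-56.9,-53.1,-6,0,0,0.242,0],[-56.9,-53.1,-6,0,0,0.242,0],[-56.9,-53.1,-6,0,0,0.242,0],[-56.9,-53.1,-6,0,0,0.242,0],[-56.9,-53.1,-6,0,0,0.242,0],[-56.9,-53.1,-6,0,0,0.242,0],[-56.9,-53.1,-6,0,0,0.242,0],[-56.9,-53.1,-6,0,0,0.242,0]]]'
python3 - <<'E'
from h import *
o=ctrl.get_obs();f=grab_frame("wrist");print(o["q"],o["position"],o["ee_rot"].round(3).tolist());print(f["mount"],f["fx"],f["cx"],f["cy"],f["dist"])
cv2.imwrite("pics/w1.png",f["img"])
E
```

```text
time: 1.87
position: [487.8, 139.6, 298.6]
ee_rot: [[0.0, -1.0, 0.0], [-1.0, -0.0, -0.0], [0.0, -0.0, -1.0]]
ft_force: [0.5, -1.2, -0.1]
grip_width: 88.2
[ 2.72089656e+00  1.35525210e+01  8.26169084e+01 -3.77904827e-03
  8.38301802e+01  9.27022885e+01] [487.78175458 139.59649172 298.61204005] [[0.0, -1.0, 0.0], [-1.0, -0.0, -0.0], [0.0, -0.0, -1.0]]
[[ 9.99999984e-01  5.67144516e-05 -1.67249959e-04  4.99026989e-01]
 [-4.64009939e-06  9.55142872e-01  2.96145393e-01 -7.76219526e+01]
 [ 1.76543330e-04 -2.96145388e-01  9.55142857e-01 -1.45752747e+02]
 [ 0.00000000e+00  0.00000000e+00  0.00000000e+00  1.00000000e+00]] 308.37191512313467 281.5403901607363 214.618598109023 [-0.060879  0.        0.        0.        0.      ]
```

```bash
python3 -m crank '[[[-3,1.5,0,0,-0.3,0,0],[-3,1.5,0,0,-0.3,0,0],[-3,1.5,0,0,-0.3,0,0],[-3,1.5,0,0,-0.3,0,0]]]'
python3 - <<'E'
from h import *
o=ctrl.get_obs();print(o["q"],o["position"],o["ee_rot"].round(3).tolist())
E
```

```text
time: 2.25
position: [472.3, 166.3, 298.2]
ee_rot: [[-0.002, -1.0, -0.001], [-0.955, 0.002, 0.297], [-0.297, 0.001, -0.955]]
ft_force: [-0.1, -0.8, 0.6]
grip_width: 88.1
[-2.87752161 10.49670054 88.10040113 17.40404402 82.68021127 84.81586518] [472.26493948 166.33842256 298.18948579] [[-0.002, -1.0, -0.001], [-0.955, 0.002, 0.297], [-0.297, 0.001, -0.955]]
```

View pics/w1.png

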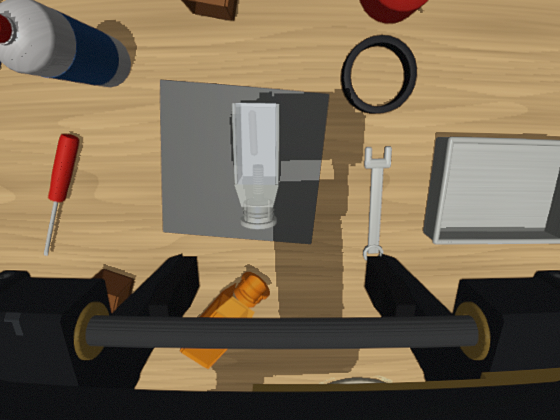

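The wrist picture shows the bottle from its base corners at (233,104) and (279,104) to its rim centre at about (258,222). Nothing stands in the way. Next I'll fit the kinematics and locate the bottle from this view.

```bash
cat > kin.py <<'E'
import numpy as np
from scipy.optimize import least_squares
from scipy.spatial.transform import Rotation as Ro
D=[([-88.9462,17.9569,85.852,0,76.2612,-12.8007],[125.684,-509.487,238.197],[[.2395,-.9709,0],[-.9709,-.2395,.0012],[-.0012,-.0002,-1]]),
([2.7209,13.5525,82.6169,0,83.8302,92.7023],[487.782,139.596,298.612],[[0,-1,0],[-1,0,0],[0,0,-1]]),
([-2.8775,10.4967,88.1004,17.404,82.6802,84.8159],[472.265,166.338,298.189],[[-.002,-1,-.001],[-.955,.002,.297],[-.297,.001,-.955]])]
def fk(q,p,s=(1,1)):
    q=np.radians(q);a,d,L,z0,lat,r0=p[:6]
    R1=Ro.from_euler('z',q[0]);R2=R1*Ro.from_euler('y',q[1]);R3=R1*Ro.from_euler('y',q[1]+q[2])
    R=R3*Ro.from_euler('z',s[0]*q[3])*Ro.from_euler('y',q[4])
    T=R*Ro.from_euler('z',s[1]*q[5]+p[6])
    return R1.apply([r0,lat,z0])+R2.apply([0,0,a])+R3.apply([0,0,d])+R.apply([0,0,L]),T.as_matrix()
def fit():
    best=None
    for s0 in(1,-1):
     for s1 in(1,-1):
      for o in(0,np.pi/2,np.pi,-np.pi/2):
        def f(p):
            r=[]
            for q,x,M in D:
                X,T=fk(q,p,(s0,s1));r+=[*(X-x),*(300*(T-np.array(M))).ravel()]
            r+=[(p[5])*.02,(p[0]-380)*.005]
            return r
        l=least_squares(f,[372,405,250,230,116,0,o])
        if best is None or l.cost<best[0]:best=(l.cost,l.x,(s0,s1))
    return best
c,P,S=fit()
LO=np.array([-168,-55,11,-70,1,-165]);HI=np.array([168,124,146.5,250,178,165])
def ik(x,M,q0):
    f=lambda q:[*(fk(q,P,S)[0]-x),*(300*(fk(q,P,S)[1]-M)).ravel()]
    l=least_squares(f,np.clip(q0,LO+.1,HI-.1),bounds=(LO,HI));return l.x,l.cost
E
python3 - <<'E'
from h import *;import kin
np.set_printoptions(precision=1,suppress=True)
print(kin.c,kin.P,kin.S)
for t in(50,60,65,70,80,88):
  for yaw in(0,25,-25):
    w=np.array([np.sin(np.radians(t))*np.cos(np.radians(yaw)),np.sin(np.radians(t))*np.sin(np.radians(yaw)),-np.cos(np.radians(t))])
    u=np.array([np.cos(np.radians(t))*np.cos(np.radians(yaw)),np.cos(np.radians(t))*np.sin(np.radians(yaw)),np.sin(np.radians(t))])
    x=np.array([539,-182,45])-23*w+95*u+19*w
    M=np.c_[np.cross(-u,w),-u,w]
    r=[kin.ik(x,M,q0) for q0 in([-50,20,130,100,50,60],[-40,20,130,130,40,10],[-30,40,110,90,60,90])]
    b=min(r,key=lambda k:k[1]);print(t,yaw,x,b[0],round(b[1],2))
o={"position":np.array([487.782,139.596,298.612]),"ee_rot":np.array([[0,-1,0],[-1,0,0],[0,0,-1.]])}
cw=cam(grab_frame("wrist"),o);ct=cam(grab_frame("top"))
T=lambda x,y:((x+.5)/4.2-.5+185,(y+.5)/4.2-.5+170)
for p,t in(((233,104),(160,72)),((279,104),(237,72))):print(atz(cw,p,60),atz(cw,p,52),tri([ray(cw,p),ray(ct,T(*t))]))
for p in((233,180),(279,180)):print(atz(cw,p,60),atz(cw,p,32))
for p in((240,219),(276,219),(258,226)):print("rim",atz(cw,p,32),atz(cw,p,10))
print("tray+x+y",atz(cw,(437,135),45),"-x+y",atz(cw,(427,239),45))
E
```

```text
3.2142982166541496 [408.6 399.  248.4 193.  116.2  -0.6  -3.1] (1, 1)
50 0 [ 597.  -182.   120.3] [-39.2  22.6 114.1  88.9  29.  -26.4] 0.0
50 25 [ 591.6 -157.5  120.3] [-43.5  26.5 107.7  69.6  49.5 -28.8] 0.0
50 -25 [ 591.6 -206.5  120.3] [-32.1  21.7 115.4 141.6   8.8 -56.6] 0.0
60 0 [ 583.  -182.   129.3] [-42.8  22.1 120.8 109.2  38.5 -48.9] 0.0
60 25 [ 578.9 -163.4  129.3] [-48.1  27.2 112.2  80.8  57.1 -42.1] 0.0
60 -25 [ 578.9 -200.6  129.3] [-32.9  20.9 122.7 163.3  24.3 -78.6] 0.0
65 0 [ 575.5 -182.   132.8] [-44.6  22.6 123.8 115.6  44.8 -56.6] 0.0
65 25 [ 572.1 -166.6  132.8] [-50.3  28.1 114.1  85.   61.7 -47.7] 0.0
65 -25 [ 572.1 -197.4  132.8] [-33.2  21.4 125.9 166.1  32.8 -81.8] 0.0
70 0 [ 567.7 -182.   135.6] [-46.3  23.8 126.4 120.   51.8 -62.8] 0.0
70 25 [ 565.  -169.9  135.6] [-52.4  29.6 115.7  88.3  66.6 -52.7] 0.0
70 -25 [ 565.  -194.1  135.6] [-33.6  22.5 128.8 167.8  41.7 -83.8] 0.0
80 0 [ 551.6 -182.   139.3] [-49.7  28.  130.5 125.2  66.7 -72.3] 0.0
80 25 [ 550.4 -176.7  139.3] [-56.1  33.6 117.9  93.1  77.  -61.1] 0.0
80 -25 [ 550.4 -187.3  139.3] [-34.4  26.8 133.4 169.4  60.5 -86.4] 0.0
88 0 [ 538.3 -182.   140.1] [-52.   33.1 132.4 126.8  79.2 -78.5] 0.0
88 25 [ 538.4 -182.3  140.1] [-58.4  38.  118.7  95.3  85.5 -66.8] 0.0
88 -25 [ 538.4 -181.7  140.1] [-34.9  32.2 135.7 169.8  76.  -87.9] 0.0
[583.4 196.6  60. ] [583.8 197.8  52. ] (array([583.8, 198.2,  57.9]), [np.float64(1.3010484149625203), np.float64(1.3010484149625103)])
[583.2 142.1  60. ] [583.6 142.2  52. ] (array([585.1, 140.3,  42.3]), [np.float64(2.235831750312467), np.float64(2.235831750312659)])
[492.  200.5  60. ] [486.7 205.   32. ]
[491.9 142.3  60. ] [486.6 142.6  32. ]
rim [431.1 197.6  32. ] [423.9 200.8  10. ]
rim [431.1 146.9  32. ] [423.9 147.4  10. ]
rim [420.6 172.5  32. ] [412.9 174.3  10. ]
tray+x+y [548.2 -59.8  45. ] -x+y [405.5 -66.1  45. ]
```

```bash
python3 -m crank '[[[4.9,-4.67,17.1,0,0.3,0,0],[4.9,-4.67,17.1,0,0.3,0,0],[4.9,-4.67,17.1,0,0.3,0,0],[4.9,-4.67,17.1,0,0.3,0,0],[4.9,-4.67,17.1,0,0.3,0,0],[4.9,-4.67,17.1,0,0.3,0,0],[4.9,-4.67,17.1,0,0.3,0,0]]]'
python3 - <<'E'
from h import *
o=ctrl.get_obs();f=grab_frame("wrist");print(o["q"],o["position"],o["ee_rot"].round(3).tolist())
cv2.imwrite("pics/w2.png",f["img"])
E
```

```text
time: 2.93
position: [519.1, 171.3, 121.1]
ee_rot: [[0.001, -1.0, -0.0], [-1.0, -0.001, -0.001], [0.001, 0.0, -1.0]]
ft_force: [-0.8, 0.6, -0.1]
grip_width: 88.3
[ 6.00453607e+00  2.74327825e+01  9.07108229e+01 -5.69061985e-02
  6.18831312e+01  9.59957021e+01] [519.1222731  171.32675555 121.08967651] [[0.001, -1.0, -0.0], [-1.0, -0.001, -0.001], [0.001, 0.0, -1.0]]
```

View pics/w2.png

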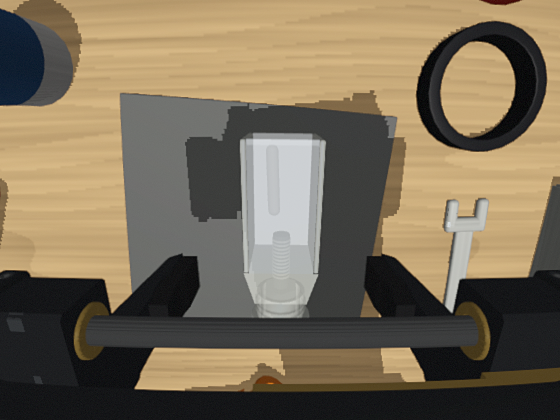

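The bottle is centred between the fingers (240 to 325, middle 283). The bolt's shank shows in the neck and the pin shows in the body. I'll descend and grip.

```bash
python3 -m crank '[[[0,0,3.5,0,0,0,0],[0,0,7,0,0,0,0],[0,0,9.5,0,0,0,0],[0,0,10.8,0,0,0,0],[0,0,10.8,0,0,0,0],[0,0,10.8,0,0,0,1],[0,0,10.8,0,0,0,1],[0,0,10.8,0,0,0,1],[0,0,10.8,0,0,0,1],[0,0,10.8,0,0,0,1],[0,0,10.8,0,0,0,1],[0,0,10.8,0,0,0,1],[0,0,10.8,0,0,0,1],[0,0,10.8,0,0,0,1]]]' 45
```

```text
time: 4.15
position: [519.5, 171.0, 13.6]
ee_rot: [[-0.0, -1.0, 0.001], [-1.0, 0.0, 0.0], [-0.0, -0.001, -1.0]]
ft_force: [-0.3, 1.2, 5.8]
grip_width: 55.5
```

```bash
python3 -m crank '[[[0,0,-4,0,0,0,1],[0,0,-8,0,0,0,1],[0,0,-12,0,0,0,1],[3,0,-16,0.1,0,0,1],[6,0,-19,0.2,0,0,1],[9,-0.5,-19.5,0.3,0,0,1],[12,-1,-19.5,0.4,0,0,1],[15,-1.5,-19.5,0.5,0,0,1],[18,-2,-19.5,0.6,0,0,1],[21,-2.5,-19.5,0.7,0,0,1],[24,-3,-19.5,0.8,0,0,1],[27,-3.5,-19.5,0.9,0,0,1],[30,-3.86,-19.5,1.0,0,0,1],[33,-3.86,-19.5,1.1,0,0,1],[35.3,-3.86,-19.5,1.2,0,0,1],[35.3,-3.86,-19.5,1.3,0,0,1],[35.3,-3.86,-19.5,1.326,0,0,1],[35.3,-3.86,-19.5,1.326,0,0,1],[35.3,-3.86,-19.5,1.326,0,0,1],[35.3,-3.86,-19.5,1.326,0,0,1]]]'
python3 - <<'E'
from h import *
o=ctrl.get_obs();print(o["q"].round(1),o["dq"].round(1))
for n in("side","top"):
    f=grab_frame(n);cv2.imwrite(f"pics/{n}3.png",f["img"])
    c=cam(f);print(n,proj(c,[539,-182,45]),proj(c,o["position"]))
E
```

```text
time: 5.82
position: [557.6, -185.6, 208.8]
ee_rot: [[-0.003, -0.255, 0.967], [-1.0, -0.001, -0.003], [0.002, -0.967, -0.255]]
ft_force: [1.0, 1.4, -3.0]
grip_width: 55.8
[-48.6  19.3 124.4 116.8  54.2 -57. ] [  -7.6   34.9   30.7  114.2   84.2 -124.9]
side [310.36834676 189.14054685] [308.87448527 140.34233147]
top [335.063521   198.87168018] [340.91595401 184.46361452]
```

Run:
```python
from h import *
a=cv2.imread("pics/side3.png")[90:240,240:390];b=cv2.imread("pics/top3.png")[140:240,265:415]
cv2.imwrite("pics/v3.png",np.hstack([cv2.resize(a,None,fx=2.65,fy=2.65,interpolation=2),cv2.resize(b,(398,398),interpolation=2)]))
```

```text
(no output)
```

View pics/v3.png

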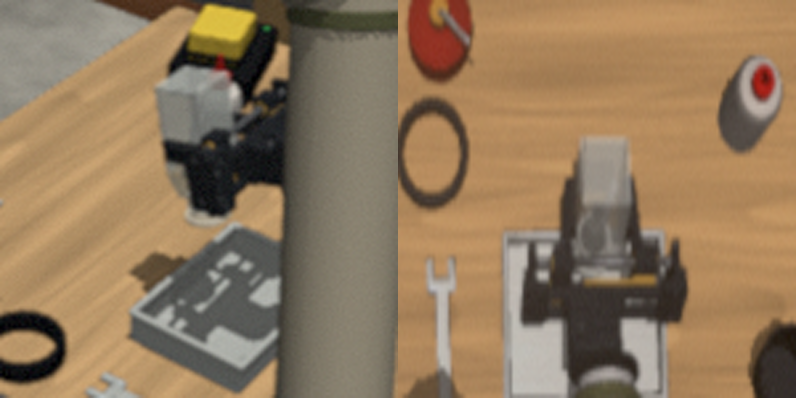

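```bash
python3 -m crank '[[[0,0,0,0,0,0,1],[0,2,0.53,0,0,0,1],[0,4.35,1.15,0,0,0,1],[0,5.61,1.48,0,0,0,1],[0,6.96,1.84,0,0,0,1],[0,6.96,1.84,0,0,0,1]]]'
```

```text
time: 6.42
position: [558.6, -180.0, 136.4]
ee_rot: [[0.009, -0.26, 0.966], [-1.0, 0.002, 0.01], [-0.005, -0.966, -0.26]]
ft_force: [2.0, 0.6, 0.8]
grip_width: 55.8
```

```bash
python3 -m crank '[[[0,-1.5,-0.4,0,0,0,1],[0,-2.9,-0.78,0,0,0,1],[0,-2.9,-0.78,0,0,0,1],[0,-2.0,-0.54,0,0,0,1],[0,0,0,0,0,0,1],[0,0.48,0.13,0,0,0,1]]]'; python3 -c "
from station import ctrl
print(ctrl.get_obs()['dq'].round(1))"
```

```text
time: 6.92
position: [559.1, -180.8, 133.8]
ee_rot: [[0.008, -0.251, 0.968], [-1.0, -0.0, 0.009], [-0.002, -0.968, -0.251]]
ft_force: [-8.2, 4.6, 38.2]
grip_width: 55.5
[ 0.1  6.6 -1.5  3.8  7.5 -5.8]
```

```bash
python3 -m crank '[[[0,-1.6,-0.42,0,0,0,1],[0,-3.2,-0.83,0,0,0,1],[0,-3.2,-0.83,0,0,0,1],[0,-2.4,-0.63,0,0,0,1],[0,0,0,0,0,0,1],[0,-0.2,-0.05,0,0,0,1],[0,-1.6,-0.42,0,0,0,1],[0,-3.2,-0.83,0,0,0,1],[0,-3.2,-0.83,0,0,0,1],[0,-2.4,-0.63,0,0,0,1],[0,0,0,0,0,0,1]]]'
python3 - <<'E'
from h import *
o=ctrl.get_obs();print(o["dq"].round(1))
f=grab_frame("side");cv2.imwrite("pics/s4.png",f["img"])
w=grab_frame("wrist");cv2.imwrite("pics/w4.png",w["img"])
a=f["img"][100:220,260:360]
cv2.imwrite("pics/v4.png",np.hstack([cv2.resize(a,(350,420),interpolation=2),cv2.resize(w["img"],(450,420))]))
E
```

```text
time: 7.83
position: [558.5, -181.8, 133.3]
ee_rot: [[0.005, -0.253, 0.968], [-1.0, -0.003, 0.004], [0.001, -0.968, -0.253]]
ft_force: [-1.4, 0.0, 14.9]
grip_width: 55.7
[ -0.3  52.5   1.3  26.1  29.5 -51.8]
```

View pics/v4.png

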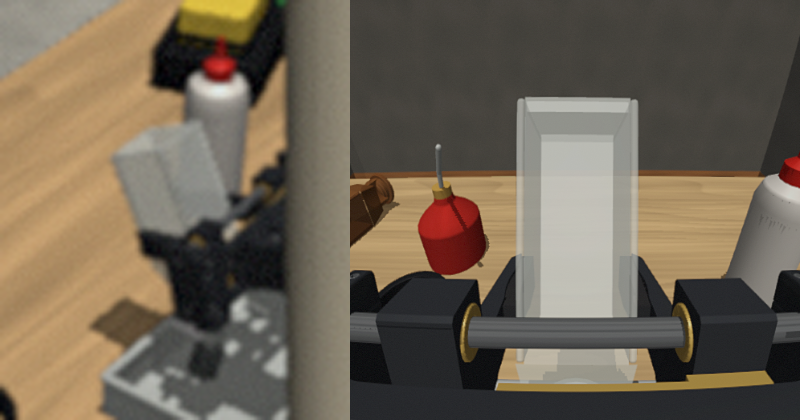

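After the knocks, the side crop shows the dark bolt head below the mouth at (205,355), inside the tray. In the wrist crop the body looks empty, so the bolt has come free. I'll lift clear over the tray so that both parts can drop.

```bash
python3 -m crank '[[[0,-1.9,-0.7,0,0,0,1],[0,-3.8,-1.5,0,0,0,1],[0,-5.7,-2.4,0,0,0,1],[0,-7.6,-3.3,0,0,0,1],[0,-9.5,-4.5,0,0,0,1],[0,-9.5,-4.5,0,0,0,1],[0,-9.5,-4.5,0,0,0,1],[0,-9.5,-4.5,0,0,0,1]]]'
python3 - <<'E'
from h import *
o=ctrl.get_obs();print(o["ft_force"])
f=grab_frame("side");cv2.imwrite("pics/s5.png",f["img"])
w=grab_frame("wrist");cv2.imwrite("pics/w5.png",w["img"])
t=grab_frame("top");cv2.imwrite("pics/t5.png",t["img"])
a=f["img"][100:240,250:350];b=t["img"][155:265,290:390]
cv2.imwrite("pics/v5.png",np.hstack([cv2.resize(a,(400,560),interpolation=2),cv2.resize(b,(400,440),interpolation=2,dst=None) if 0 else cv2.copyMakeBorder(cv2.resize(b,(400,440),interpolation=2),0,120,0,0,0)]))
E
```

```text
time: 8.6
position: [538.7, -181.5, 232.1]
ee_rot: [[0.005, -0.263, 0.965], [-1.0, 0.004, 0.006], [-0.005, -0.965, -0.263]]
ft_force: [-0.9, 0.5, -1.2]
grip_width: 55.8
[-0.85196737  0.5055204  -1.20392201]
```

View pics/v5.png

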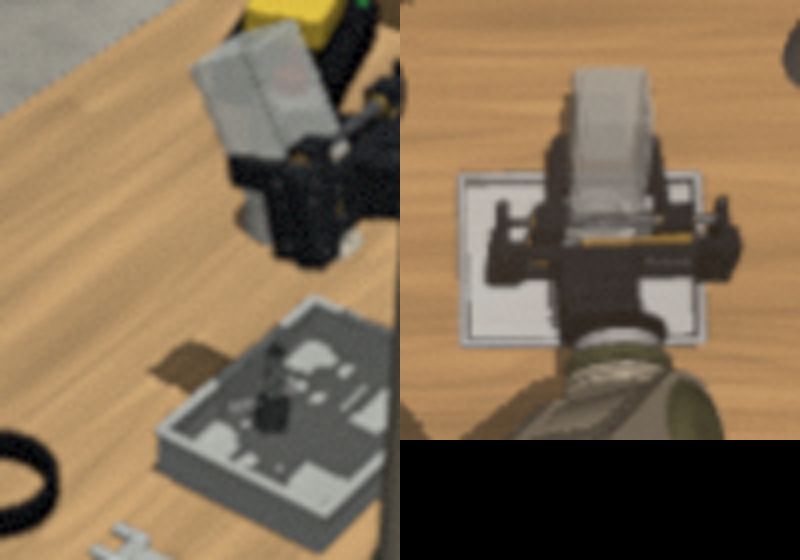

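Run:
```python
from h import *
o=ctrl.get_obs();g=o["position"]-19*o["ee_rot"][:,2];R=o["ee_rot"]
P=[g+95*R[:,1]]+[g-65*R[:,1]+a*28*R[:,0]+b*28*R[:,2] for a,b in((1,1),(1,-1),(-1,1),(-1,-1))]
out=[]
for n,fn,(x0,y0,w,h),s in(("side","s5",(250,95,130,140),3),("wrist","w5",(120,50,320,340),1.24)):
    f=grab_frame(n) ;c=cam(f,o);im=cv2.imread(f"pics/{fn}.png")
    im=cv2.resize(im,None,fx=s,fy=s,interpolation=2)
    for X in P:
        u=(proj(c,X)*s).astype(int);cv2.circle(im,tuple(map(int,u)),3,(0,0,255),-1)
    out.append(im[int(y0*s):int((y0+h)*s),int(x0*s):int((x0+w)*s)][:420,:400])
cv2.imwrite("pics/v6.png",np.hstack(out))
```

View pics/v6.png

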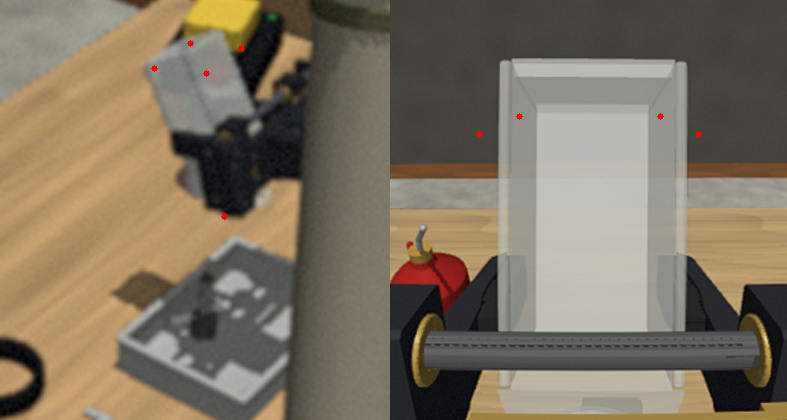

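Run:
```python
from h import *
from scipy.optimize import least_squares
o=ctrl.get_obs();f=grab_frame("wrist");c=cam(f,o);R=o["ee_rot"];g=o["position"]-19*R[:,2]
px=lambda x,y:np.array([120+(x-390)/1.24,50+y/1.24])
def pts(p):
    s,ph,dz=p;y=R[:,1]*np.cos(ph)-R[:,2]*np.sin(ph);z=R[:,2]*np.cos(ph)+R[:,1]*np.sin(ph) # base dir = -y
    B=g+dz*R[:,2]-s*y
    return [B+a*28*R[:,0]+b*28*z for a in(1,-1) for b in(-1,1)]+[B+160*y]
ob=[px(688,62),px(648,105),px(500,62),px(537,105)]
def res(p):
    Q=pts(p);r=[proj(c,Q[i]) for i in range(4)]
    # sides: tool x -> image x sign resolved by matching
    r=sorted(r,key=lambda v:(v[0])) ; q=sorted(ob,key=lambda v:v[0])
    return np.ravel(np.array(r)-np.array(q))
for p0 in([65,.3,0],[80,.5,0],[65,-.3,0]):
    l=least_squares(res,p0);print(l.x[0],np.degrees(l.x[1]),l.x[2],l.cost)
    Q=pts(l.x);print("mouth",Q[4].round(),"base",np.mean(Q[:4],0).round())
cs=cam(grab_frame("side"));print("side mouth",(proj(cs,pts(l.x)[4])-[250,95])*3)
```

```text
79.32157134433758 16.02114307312441 3.1317207777764686 57.03466784797062
mouth [ 482. -181.  168.] base [ 565. -182.  305.]
79.32157112441826 16.021141307960374 3.131729197409087 57.03466784798953
mouth [ 482. -181.  168.] base [ 565. -182.  305.]
79.32157215992761 16.021145258659647 3.131728608223229 57.034667848019126
mouth [ 482. -181.  168.] base [ 565. -182.  305.]
side mouth [238.58550933 202.71108799]
```

The bottle slid about 14 mm and turned about 16° in the grip, so its axis is now near 59°. I'll raise the grip to 60 N, tip it steeper over the tray, shake the pin out, and look.

```bash
python3 -m crank '[[[0,0.2,-0.5,0.12,0,0,1],[0,0.4,-1.0,0.24,0,0,1],[0,0.4,-1.5,0.36,0,0,1],[0,0.4,-1.5,0.42,0,0,1],[0,0.4,-1.5,0.42,0,0,1],[0,0.4,-1.5,0.42,0,0,1],[0,-1.1,-1.9,0.42,0,0,1],[0,0.4,-1.5,0.42,0,0,1],[0,-1.1,-1.9,0.42,0,0,1],[0,0.4,-1.5,0.42,0,0,1],[0,0.4,-1.5,0.42,0,0,1],[0,0.4,-1.5,0.42,0,0,1]]]' 60
python3 - <<'E'
from h import *
o=ctrl.get_obs();print(o["ft_force"],o["q"].round(0))
f=grab_frame("side");cv2.imwrite("pics/s7.png",f["img"])
w=grab_frame("wrist");cv2.imwrite("pics/w7.png",w["img"])
a=f["img"][105:240,255:355]
cv2.imwrite("pics/v7.png",np.hstack([cv2.resize(a,(415,560),interpolation=2),cv2.copyMakeBorder(cv2.resize(w["img"][60:],(385,248)),0,312,0,0,0)]))
E
```

```text
time: 9.95
position: [523.3, -181.6, 234.7]
ee_rot: [[0.005, 0.154, 0.988], [-1.0, 0.004, 0.004], [-0.003, -0.988, 0.154]]
ft_force: [0.2, -0.1, -0.9]
grip_width: 55.5
[ 0.19138677 -0.09461123 -0.87736004] [-54.  29. 131. 127.  87. -74.]
```

View pics/v7.png

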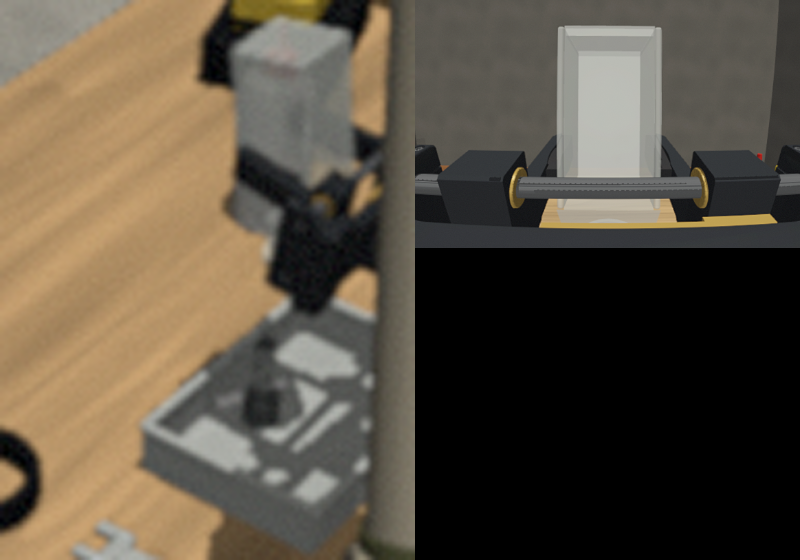

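Side crop: the bottle hangs near vertical and the bolt is in the tray at (265,395). Whether the pin is out isn't clear, because shadows streak the tray. I'll tip the bottle back over the tray until the mouth is slightly up, which would carry any leftover pin to the base, then go to hover over the mat and check both.

```bash
python3 -m crank '[[[0,-2,0.3,-0.12,0,0,1],[0,-4,0.6,-0.24,0,0,1],[0,-4,0.6,-0.36,0,0,1],[0,-4,0.6,-0.48,0,0,1],[0,-4,0.6,-0.6,0,0,1],[0,-4,0.6,-0.72,0,0,1],[0,-4,0.6,-0.84,0,0,1],[0,-4,0.6,-0.96,0,0,1],[0,-4,0.6,-1.08,0,0,1],[0,-4,0.6,-1.2,0,0,1],[0,-4,0.6,-1.32,0,0,1],[0,-4,0.6,-1.44,0,0,1],[0,-4,0.6,-1.56,0,0,1],[-3,-3,0.2,-1.68,0,0,1],[-7,-2,-0.4,-1.726,0,0,1],[-11,-1,-1,-1.726,0,0,1],[-15,0,-1.4,-1.726,0,0,1],[-19,1,-1.7,-1.726,0,0,1],[-23,2,-2,-1.726,0,0,1],[-27,3,-2.2,-1.726,0,0,1]]]'; python3 -m crank '[[[-4,0,0,0,0,0,1],[-8,0,0,0,0,0,1],[-8.2,0,0,0,0,0,1],[-8.2,0,0,0,0,0,1],[-8.2,0,0,0,0,0,1],[-8.2,0,0,0,0,0,1],[-8.2,0,0,0,0,0,1]]]'
python3 - <<'E'
from h import *
np.set_printoptions(precision=1,suppress=True)
o=ctrl.get_obs();print(o["q"].round(0))
F={n:grab_frame(n) for n in("side","top","wrist")}
for n,f in F.items():cv2.imwrite(f"pics/{n}8.png",f["img"])
ct=cam(F["top"]);print("tray in top",proj(ct,[539,-79,45]),proj(ct,[397,-284,45]))
# difference with the first top picture in tray
a=cv2.imread("pics/top0.png").astype(int);b=F["top"]["img"].astype(int);d=np.abs(a-b).sum(2)[195:245,300:370]
print((d>60).sum());n,l,s,c=cv2.connectedComponentsWithStats((d>60).astype(np.uint8));print(s[1:],c[1:])
E
```

```text
time: 11.72
position: [504.4, 90.3, 202.3]
ee_rot: [[0.004, -1.0, 0.003], [-1.0, -0.004, 0.003], [-0.003, -0.003, -1.0]]
ft_force: [0.9, -0.5, -1.4]
grip_width: 56.0
time: 12.3
position: [504.8, 169.1, 202.6]
ee_rot: [[0.002, -1.0, 0.001], [-1.0, -0.002, 0.003], [-0.003, -0.001, -1.0]]
ft_force: [0.4, 0.5, -1.5]
grip_width: 55.4
[ 6. 21. 88.  0. 72. 96.]
tray in top [304.8 199.3] [366.3 240. ]
95
[[34  7  3  2  3]
 [29  8  1  1  1]
 [28  9  9 12 80]
 [38  9  1  1  1]
 [38 12  1  1  1]
 [27 49  9  1  9]] [[35.   7.7]
 [29.   8. ]
 [32.1 14.6]
 [38.   9. ]
 [38.  12. ]
 [31.  49. ]]
```

Run:
```python
from h import *
s=cv2.imread("pics/side8.png")[165:245,280:380];t=cv2.imread("pics/top8.png")[193:248,298:373];w=cv2.imread("pics/wrist8.png")[40:360,130:430]
A=cv2.resize(s,(450,360),interpolation=2);B=cv2.resize(t,(327,240),interpolation=2);W=cv2.resize(w,(350,373))
c=np.zeros((600,800,3),np.uint8);c[:360,:450]=A;c[360:600,:327]=B;c[:373,450:]=W
d=cv2.absdiff(cv2.imread("pics/top8.png"),cv2.imread("pics/top0.png"))[193:248,298:373]
c[373:593,500:800]=cv2.resize(np.clip(d.astype(int)*4,0,255).astype(np.uint8),(300,220),interpolation=2)
cv2.imwrite("pics/v8.png",c)
```

```text
(no output)
```

View pics/v8.png

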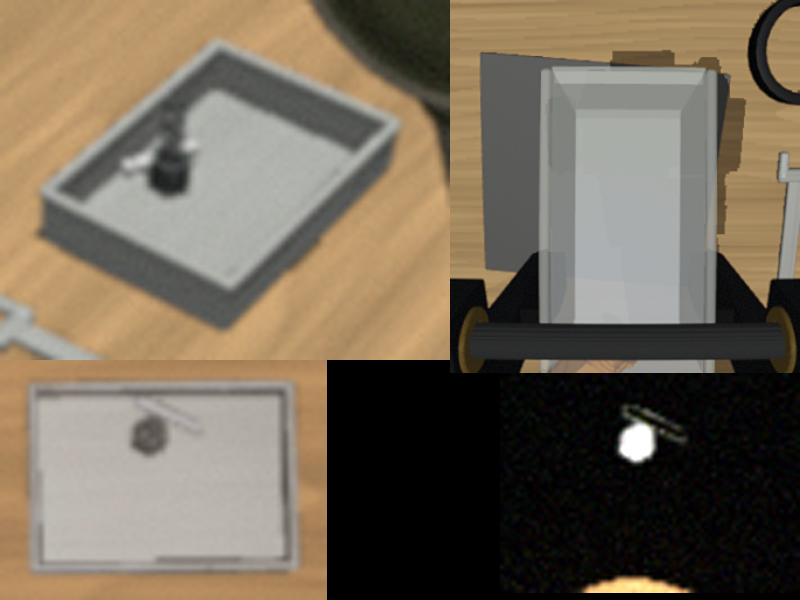

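Both parts are in the tray. The bolt stands on its head at side crop (168,180) and top crop (150,436), the pin lies beside it from (122,165) to (197,147), and the bottle in the wrist crop is empty. I'll refit the bottle's pose in the hand so I can lay it flat.

Run:
```python
from h import *
from scipy.optimize import least_squares
o=ctrl.get_obs();f=grab_frame("wrist");c=cam(f,o);R=o["ee_rot"];g=o["position"]-19*R[:,2]
px=lambda x,y:np.array([130+(x-450)/350*300,40+y/373*320])
def pts(p):
    s,ph,dz=p;y=R[:,1]*np.cos(ph)-R[:,2]*np.sin(ph);z=R[:,2]*np.cos(ph)+R[:,1]*np.sin(ph)
    B=g+dz*R[:,2]-s*y
    return [B+a*28*R[:,0]+b*28*z for a in(1,-1) for b in(-1,1)]+[B+160*y]
ob=[px(542,68),px(715,68),px(575,110),px(680,110)]
def res(p):
    r=sorted([proj(c,q) for q in pts(p)[:4]],key=lambda v:v[0]);return np.ravel(np.array(r)-np.array(sorted(ob,key=lambda v:v[0])))
l=least_squares(res,[79,.3,0]);print(l.x[0],np.degrees(l.x[1]),l.x[2],l.fun.round(1));print(pts(l.x)[4],np.mean(pts(l.x)[:4],0))
# same with base edge only (near corners), dz fixed 0
l=least_squares(lambda p:res([*p,0]),[79,.3]);print(l.x[0],np.degrees(l.x[1]),l.fun.round(1))
# validate method geometry on w2-like original grasp: side silhouette
cs=cam(grab_frame("side"));print([proj(cs,q).round(1) for q in pts([l.x[0],l.x[1],0])])
```

```text
81.08745675325362 16.739908200927115 3.054465586900649 [-0.6  0.  -5.7 -0.   2.8 -0.  -4.7  0. ]
[429.15817372 169.17562954 241.0574133 ] [582.42706907 169.76691895 195.14122775]
81.17335208086124 17.310336152243785 [-2.  -0.6 -6.3  0.9  3.4  0.9 -3.5 -0.7]
[array([221.4, 188.1]), array([227.6, 207.6]), array([205.5, 199.6]), array([212.3, 219.3]), array([266.1, 214.6])]
```

```bash
python3 -m crank '[[[0,-0.4,3,0.1,0,0,1],[0,-0.4,6,0.2,0,0,1],[0,-0.4,9,0.295,0,0,1],[0,-0.4,12,0.295,0,0,1],[0,-0.4,14.5,0.295,0,0,1],[0,-0.4,16.5,0.295,0,0,1],[0,-0.4,17.7,0.295,0,0,1],[0,-0.4,18.0,0.295,0,0,1],[0,-0.4,18.3,0.295,0,0,1],[0,-0.4,18.3,0.295,0,0,1]]]'
```

```text
time: 13.38
position: [509.0, 170.9, 19.6]
ee_rot: [[0.004, -0.956, 0.292], [-1.0, -0.003, 0.004], [-0.003, -0.292, -0.956]]
ft_force: [0.2, -0.1, -0.5]
grip_width: 55.6
```

```bash
python3 -m crank '[[[0,0.03,0.1,0,0,0,1],[0,0.06,0.19,0,0,0,1],[0,0.09,0.29,0,0,0,1],[0,0.09,0.29,0,0,0,1]]]'
```

```text
time: 13.72
position: [508.8, 171.0, 16.6]
ee_rot: [[0.004, -0.956, 0.292], [-1.0, -0.003, 0.004], [-0.003, -0.292, -0.956]]
ft_force: [0.3, 0.0, -0.6]
grip_width: 55.6
```

```bash
python3 -m crank '[[[0,0.03,0.1,0,0,0,1],[0,0.06,0.19,0,0,0,1],[0,0.06,0.19,0,0,0,1]]]';python3 -m crank '[[[0,0.03,0.1,0,0,0,1],[0,0.03,0.1,0,0,0,1]]]'
```

```text
time: 13.97
position: [508.6, 171.0, 14.2]
ee_rot: [[0.004, -0.957, 0.291], [-1.0, -0.003, 0.004], [-0.003, -0.291, -0.957]]
ft_force: [0.3, 0.0, -0.4]
grip_width: 55.4
time: 14.13
position: [508.7, 170.9, 13.2]
ee_rot: [[0.004, -0.957, 0.291], [-1.0, -0.003, 0.004], [-0.003, -0.291, -0.957]]
ft_force: [-0.5, 0.2, 0.0]
grip_width: 55.4
```

```bash
python3 -m crank '[[[0,0.03,0.1,0,0,0,1],[0,0.03,0.1,0,0,0,1]]]';python3 -m crank '[[[0,0.03,0.1,0,0,0,1],[0,0.03,0.1,0,0,0,1]]]'
```

```text
time: 14.3
position: [508.7, 170.9, 12.1]
ee_rot: [[0.004, -0.957, 0.291], [-1.0, -0.003, 0.004], [-0.003, -0.291, -0.957]]
ft_force: [0.6, 0.1, -1.2]
grip_width: 55.5
time: 14.47
position: [508.6, 171.0, 11.0]
ee_rot: [[0.004, -0.957, 0.291], [-1.0, -0.003, 0.004], [-0.003, -0.291, -0.957]]
ft_force: [0.5, -0.3, -0.2]
grip_width: 55.4
```

```bash
python3 -m crank '[[[0,0.03,0.1,0,0,0,1],[0,0.03,0.1,0,0,0,1],[0,0.03,0.1,0,0,0,1]]]';python3 -m crank '[[[0,0.03,0.1,0,0,0,1],[0,0.03,0.1,0,0,0,1],[0,0.03,0.1,0,0,0,1]]]'
```

```text
time: 14.72
position: [508.7, 171.0, 10.1]
ee_rot: [[0.004, -0.957, 0.292], [-1.0, -0.003, 0.004], [-0.003, -0.292, -0.957]]
ft_force: [0.7, -1.2, -1.7]
grip_width: 55.5
time: 14.97
position: [508.8, 171.0, 9.6]
ee_rot: [[0.005, -0.956, 0.292], [-1.0, -0.003, 0.004], [-0.003, -0.292, -0.956]]
ft_force: [-3.1, -1.0, 7.1]
grip_width: 55.7
```

Contact at 7 N. I'll open and retreat along the tool axis.

```bash
python3 -m crank '[[[0,0,0,0,0,0,0.3],[0,0,0,0,0,0,0.3],[0,0,0,0,0,0,0],[0,0,0,0,0,0,0],[0,0,0,0,0,0,0],[0,0,0,0,0,0,0],[0,0,0,0,0,0,0],[0,0,-2,0,0,0,0],[0,0,-5,0,0,0,0],[0,0,-9,0,0,0,0],[0,0,-13,0,0,0,0],[0,0,-17,0,0,0,0],[0,0,-21,-0.1,0,0,0],[0,0,-21,-0.2,0,0,0],[0,0,-21,-0.295,0,0,0],[0,0,-21,-0.295,0,0,0],[0,0,-21,-0.295,0,0,0]]]'
python3 - <<'E'
from h import *
o=ctrl.get_obs()
F={n:grab_frame(n) for n in("side","top","wrist")}
for n,f in F.items():cv2.imwrite(f"pics/{n}9.png",f["img"])
cs=cam(F["side"]);a=cv2.imread("pics/side0.png");b=F["side"]["img"]
def comp(a,b,x0,x1,y0,y1,th=60):
    d=np.abs(a.astype(int)-b).sum(2)[y0:y1,x0:x1];n,l,s,c=cv2.connectedComponentsWithStats((d>th).astype(np.uint8))
    return [(x0+int(q[0]),y0+int(q[1]),int(q[2]),int(q[3]),int(q[4])) for q in s[1:] if q[4]>6]
print("side mat diff",comp(a,b,170,300,230,320))
print("side rest",comp(a,b,120,400,80,420))
print("tray8 vs 9",comp(cv2.imread("pics/side8.png"),b,280,380,165,245))
print("bottle expected side",[proj(cs,X).round(0).tolist() for X in([425,171,32],[585,171+28,60],[585,171-28,60],[585,199,4],[505,171,32])])
# bright/neutral bottle pixels on the dark mat in the wrist & side view
g=cv2.cvtColor(b,cv2.COLOR_BGR2GRAY)[230:320,175:300]
E
```

```text
time: 16.38
position: [447.8, 169.9, 209.3]
ee_rot: [[0.004, -1.0, 0.002], [-1.0, -0.004, 0.003], [-0.003, -0.002, -1.0]]
ft_force: [0.2, -0.5, 0.5]
grip_width: 88.3
side mat diff [(241, 233, 10, 6, 33), (212, 242, 16, 12, 36), (247, 248, 53, 54, 1373), (221, 259, 18, 12, 82), (215, 264, 11, 7, 21), (241, 264, 15, 18, 101), (222, 273, 37, 27, 431), (258, 274, 11, 10, 70)]
side rest [(220, 80, 180, 148, 11352), (397, 89, 3, 23, 50), (251, 106, 23, 13, 150), (393, 107, 4, 14, 36), (276, 112, 5, 4, 10), (269, 116, 7, 4, 10), (247, 125, 153, 295, 15319), (306, 191, 18, 18, 162), (252, 210, 6, 4, 16), (241, 233, 10, 6, 33), (212, 242, 16, 12, 36), (221, 259, 18, 12, 82), (215, 264, 11, 7, 21), (241, 264, 15, 18, 101), (222, 273, 37, 27, 431), (258, 274, 11, 10, 70)]
tray8 vs 9 [(280, 165, 18, 34, 424), (348, 165, 32, 43, 551)]
bottle expected side [[267.0, 279.0], [212.0, 250.0], [226.0, 238.0], [213.0, 265.0], [243.0, 265.0]]
```

No views are left, so I'll move the arm clear and check numerically against the first pictures.

```bash
python3 -m crank '[[[0,0,-4,0,0,0,0],[0,0,-8,0,0,0,0],[3,1,-9,0,0,0,0],[7,3,-9,0,0,0,0],[11,4,-9,0,0,0,0],[15,6,-9,0,0,0,0],[19,7,-9,0,0,0,0],[23,9,-9,0,0,0,0],[27,10,-9,0,0,0,0],[31,12,-9,0,0,0,0],[35,13,-9,0,0,0,0],[39,15,-9,0,0,0,0],[43,16.5,-9,0,0,0,0],[47,18,-9,0,0,0,0],[51,19.5,-9,0,0,0,0],[55,21,-9,0,0,0,0],[59,22.5,-9,0,0,0,0],[63,24,-9,0,0,0,0],[65,24.8,-9,0,0,0,0],[65,24.8,-9,0,0,0,0]]]'
python3 -m crank '[[[0,0,0,0,0,0,0],[0,0,0,0,0,0,0],[0,0,0,0,0,0,0],[0,0,0,0,0,0,0],[0,0,0,0,0,0,0]]]'
cat > chk.py <<'E'
from h import *
def comp(a,b,x0,x1,y0,y1,th=60):
    d=np.abs(a.astype(int)-b).sum(2)[y0:y1,x0:x1];n,l,s,c=cv2.connectedComponentsWithStats((d>th).astype(np.uint8))
    return [(x0+int(q[0]),y0+int(q[1]),int(q[2]),int(q[3]),int(q[4])) for q in s[1:] if q[4]>6]
for n,(x0,y0,w,h) in(("top",(218,182,30,58)),("side",(208,232,70,62))):
    b=grab_frame(n)["img"];cv2.imwrite(f"pics/{n}10.png",b);a=cv2.imread(f"pics/{n}0.png")
    T=a[y0:y0+h,x0:x0+w];m=cv2.matchTemplate(b[y0-15:y0+h+15,x0-15:x0+w+15],T,cv2.TM_CCOEFF_NORMED);v,_,_,p=cv2.minMaxLoc(m)[1],0,0,cv2.minMaxLoc(m)[3]
    print(n,"NCC",round(v,3),"shift",(p[0]-15,p[1]-15));print(comp(a,b,*((60,420,80,315) if n=="top" else (0,400,80,419))))
def outline(fn,x0,x1,y0,y1):
    g=cv2.cvtColor(cv2.imread(fn),cv2.COLOR_BGR2GRAY)[y0:y1,x0:x1]
    c=max(cv2.findContours((g>118).astype(np.uint8),0,1)[0],key=cv2.contourArea);return cv2.contourArea(c),cv2.minAreaRect(c),(x0,y0)
for fn in("top0","top10"):print(fn,outline(f"pics/{fn}.png",203,250,184,243))
E
python3 chk.py
```

```text
time: 18.2
position: [199.4, -485.4, 295.6]
ee_rot: [[0.0, -1.0, -0.0], [-1.0, -0.0, 0.004], [-0.004, 0.0, -1.0]]
ft_force: [0.9, 0.3, -0.1]
grip_width: 87.9
time: 18.62
position: [202.8, -480.6, 298.2]
ee_rot: [[0.006, -1.0, 0.001], [-1.0, -0.006, 0.002], [-0.002, -0.001, -1.0]]
ft_force: [-0.3, -0.7, 0.3]
grip_width: 88.2
top NCC 0.963 shift (0, 0)
[(224, 187, 9, 1, 9), (327, 204, 10, 12, 83), (230, 211, 4, 7, 21), (238, 211, 2, 8, 9), (229, 227, 7, 5, 32), (243, 240, 123, 75, 4973), (365, 259, 55, 28, 948), (360, 290, 60, 25, 602), (278, 308, 23, 7, 95), (265, 310, 10, 5, 32)]
side NCC 0.965 shift (0, 0)
[(329, 80, 71, 204, 5101), (307, 191, 17, 19, 167), (214, 239, 12, 11, 19), (219, 242, 8, 7, 11), (255, 255, 10, 11, 23), (221, 259, 18, 12, 70), (242, 264, 13, 17, 67), (322, 273, 78, 53, 895), (258, 275, 11, 9, 63), (268, 277, 5, 9, 22), (259, 284, 2, 5, 8)]
top0 (635.5, ((28.0, 26.5), (47.0, 16.0), 90.0), (203, 184))
top10 (669.5, ((28.0, 27.5), (49.0, 16.0), 90.0), (203, 184))
```

```bash
python3 -c "
from station import sign_off
print(sign_off())"
```

```text
the job is handed in; nothing more can be done
None
```

The bolt and the pin are both in the tray, and the empty bottle is lying on its side on the mat where it started. I handed the job in at about 19 s of robot time.

**What I did:** I gripped the bottle by its body, tipped it about 76° neck-down and knocked its rim three times on the tray's far edge. I then lifted it over the tray, tipped it steeper and shook it. After that I laid it back on the mat and moved the arm clear.

**Checks that passed:**
- **Tray:** the side and top pictures show the bolt standing upright on its head, with the pin lying beside it.
- **Bottle:** the wrist picture showed it empty. In the final images it matches the starting picture with 0 px shift in both views (correlation 0.96).
- **Other things:** in the final images, apart from the arm and its shadow, only the bottle and the parts in the tray had changed.
- **Force:** the highest contact force I read was about 38 N, but readings came only at the end of each move, so a knock may have peaked higher.

**What went off plan:**
- **Slip in the grip:** the bottle slid about 15 mm and turned about 17° during the knocks, so I raised the grip from 45 to 60 N and corrected the angle before laying it down.
- **Lay-down height:** the bottle met the mat about 7 mm lower than my fit predicted, so I lowered it in small steps until it touched.
- **Last check by numbers only:** I had used all 12 picture views, so I did not look at the final placement myself.

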